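# Close up the weld-coupon rack

### The job

Put the weld coupons away: with the fingertips, push the two trays that stick out of the low blue rack fully home, in either order, and only then push the rack's raised lid down until it is shut. Do it gently: the coupons stay standing in their trays, the lid is not slammed, no tray or coupon is lifted or carried, and the things standing around the rack are left alone.

Things in the scene. Friction and masses are not known exactly. Their poses are not given: they have to be found in the camera images.
- rack: Low blue sheet-metal rack fixed to the bench, 146 deep (x) x 234 wide (y) x 70 mm high, walls 6 mm; a middle wall makes two bays 108 mm wide and 140 deep, open at the front (-x, towards the robot), without floors. 4 mm thick feet stick out 18 mm at the sides. Origin: centre of its underside; x from the front (at x = -73 mm) to the back wall, z up. Only the hinged lid is above the bays.
- tray_left: Loose open steel tray 140 (x) x 98 (y) x 45 mm high, walls 4 mm, about 0.35 kg plus a coupon. It slides on the bench (2 to 8 N) in the left (+y) bay (y = +57 mm in the rack's frame) and sticks out of the front by 35 to 75 mm at the start. Origin: centre of its underside; x points into the rack. Fully home, against the back wall, its front is flush with the rack's and its origin at x = -3 mm in the rack's frame.
- tray_right: Loose open steel tray 140 (x) x 98 (y) x 45 mm high, walls 4 mm, about 0.35 kg plus a coupon. It slides on the bench (2 to 8 N) in the right (-y) bay (y = -57 mm in the rack's frame) and sticks out of the front by 35 to 75 mm at the start. Origin: centre of its underside; x points into the rack. Fully home, against the back wall, its front is flush with the rack's and its origin at x = -3 mm in the rack's frame.
- tray_left_front (a point): Point on the middle of the outer face of the left tray's front wall (the face towards the robot), 30 mm above the bench.
- tray_right_front (a point): Point on the middle of the outer face of the right tray's front wall (the face towards the robot), 30 mm above the bench.
- lid (a joint): Angle of the rack's aluminium lid: 0 = shut (lying flat on the rack), positive = raised; 1.0 to 1.35 rad at the start, 1.5 at most. The hinge is stiff (friction about 0.5 N m): the lid stays where it is left and takes about 2 to 5 N at its free edge to push down.
- lid_edge (a point): Middle of the lid's free edge, on its outer face. Lid: flat plate 149 mm from hinge to free edge, 234 wide, 6 thick, 0.3 kg, with a lip turned 10 mm inwards at the free edge. Raised, the outer face looks away from the robot (+x) and up; shut, it is 78 mm above the bench. Axes turn with the lid: x from free edge to hinge, y along the hinge, z out of the outer face.
- lid_hinge (a point): Middle of the hinge line, on the rack's back rim, 72 mm above the bench, in the plane of the lid's inner face; the hinge runs along the rack's y. Axes as the rack's.
- pipe: Weld coupon: dark steel pipe piece, 42 mm outside diameter, 45 mm long, 0.13 kg, loose and standing upright in one of the trays (either one). Origin: centre of its lower end, 4 mm above the bench; z along the pipe.
- tee: Weld coupon: dark steel T-joint, base plate 60 x 45 x 6 mm with an upright plate 36 mm high, 42 mm in all, 0.18 kg, loose and standing in the other tray. Origin: centre of its underside, 4 mm above the bench; z up.
- can: Bystander: grey spray can, 60 mm diameter, 130 mm high, standing to the left of the rack. Origin: centre of its underside.
- hammer: Bystander: hammer 240 mm long lying to the right of the rack, roughly along x. Origin: under the middle of it.
- big_pipe: Bystander: dark steel pipe piece, 60 mm diameter, 80 mm high, standing to the right of the right tray. Origin: centre of its underside.
Things that resemble listed ones, but are neither listed nor needed, are in the scene too. What is shaped like the tray_right but orange or red is not meant.

How it is judged (in metres and radians):
On the way, in this order (a step that is already met when the one before it is completed fails the run):
1. both trays are fully home (within 6 mm) while the lid is still raised (x of each of tray_left, tray_right in the frame of rack above -0.009 m and height (world z) of each of tray_left, tray_right below 0.006 m and y of tray_left in the frame of rack between 0.045 and 0.069 m and y of tray_right in the frame of rack between -0.069 and -0.045 m and value of joint lid above 0.7 rad), for 0.2 s.
2. the lid is shut (x of each of tray_left, tray_right in the frame of rack above -0.009 m and height (world z) of each of tray_left, tray_right below 0.006 m and y of tray_left in the frame of rack between 0.045 and 0.069 m and y of tray_right in the frame of rack between -0.069 and -0.045 m and value of joint lid below 0.05 rad), for 0.2 s.
At the end, for the whole second after the job is handed in: Both trays are within 6 mm of fully home in their own bays and flat on the bench, the lid is shut (below 0.05 rad), both coupons stand upright (within 0.3 rad) in the trays under it, and all is at rest (all of step 2 and x of pipe in the frame of rack between -0.07 and 0.07 m and y of pipe in the frame of rack between -0.11 and 0.11 m and angle between each of pipe, tee's own z axis and vertical below 0.3 rad and height (world z) of each of pipe, tee below 0.02 m and x of tee in the frame of rack between -0.07 and 0.07 m and y of tee in the frame of rack between -0.11 and 0.11 m and linear speed of each of tray_left, tray_right, pipe, tee below 0.02 m/s); the robot touches nothing.
It fails at once if the lid is pushed below 0.7 rad before both trays are home (within 6 mm) (value of joint lid below 0.7 rad and not (x of each of tray_left, tray_right in the frame of rack above -0.009 m and height (world z) of each of tray_left, tray_right below 0.006 m and y of tray_left in the frame of rack between 0.045 and 0.069 m and y of tray_right in the frame of rack between -0.069 and -0.045 m)).
It fails at once if a tray is lifted (12 mm) or tipped (0.2 rad) (height (world z) of any of tray_left, tray_right above 0.012 m or angle between any of tray_left, tray_right's own z axis and vertical above 0.2 rad).
It fails at once if a coupon is lifted off its tray (15 mm) or knocked over (0.6 rad) (height (world z) of any of pipe, tee above 0.019 m or angle between any of pipe, tee's own z axis and vertical above 0.6 rad).
It fails at once if the lid is slammed (faster than 3 rad/s) (velocity of joint lid below -3 rad/s).
It fails at once if the can, the hammer or the large pipe is moved by more than 25 mm (distance of any of can, hammer, big_pipe from where it was at the start of the episode above 0.025 m).
It also fails if it takes over 58 s, if anything falls off the work surface, if the arm or the gripper's body presses on something with over 40 N, if the wrist force passes 120 N, or if a joint passes its speed limit or range.

### The arm

A 7-joint arm with a two-finger parallel gripper is mounted at the origin on the work surface. World frame = base frame: x ahead of the robot, y to its left, z up, the work surface at z = 0. Lengths are in mm, angles in degrees, forces in N, time in s.
With the tool pointing down it reaches from about 400 to 750 mm from the base axis. Payload 19.5 kg.
Tool frame: the origin (TCP) lies at the very end of the fingers, on their centre line; the grasp point (between the pads) lies manip.hold_point_z behind it (manip.hold_point_z is the distance from the TCP to the grasp point, in mm); z points along the fingers, y is the direction in which the jaws open and shut (so a half turn about z gives the same grasp; the last joint's range is limited). The gripper opens to 85 mm and grips with 20 to 120 N. Pads are 22 mm wide; open, the fingers measure 114 mm over their backs; the gripper's body (76 mm by 85 mm) begins 54 mm behind the grasp point. The pads swing forward as they close: fully open they stand 13 mm farther back than shut.
Start: joints at [61.553, 40.479, -1.581, 85.061, 1.261, 54.483, -4.326], TCP at [252.575, -516.524, 203.068] pointing down, gripper open.
Joint ranges: [-155.06, 155.06], [-18.47, 123.98], [-90, 86.84], [0, 140.48], [-83.41, 263.41], [0, 116], [-161.91, 161.91]. Speed limits (degrees/s): [108.29, 108.29, 147.25, 147.25, 172.46, 172.46, 172.46].

### API

Orientations are given as a 3x3 rotation matrix whose columns are the frame's x, y, z axes.
In Python, from bench import manip gives the robot as it stands.
- The arm moves only by the tool move_arm, never from a script. Its argument "motion" is a list of rows, each a list of 3 entries, a list of its own where there are three numbers: the closure, from 0 (fully open) to 1 (shut), then the shift along the tool's x, y, z in mm, then the turn, a rotation vector about the tool's x, y, z in degrees. In form: [[gripper, [dx, dy, dz], [wx, wy, wz]], ...]. A call has 1 to 12 rows; each row is the pose to reach, as a shift and turn from the pose commanded when the call began, along the tool's axes at that moment; what a row does not reach only later rows make up. A row lasts 1/10 s, in which the tool goes at most 50 mm and 8.59 degrees, less where a joint would pass 70% of its speed; a pose out of reach is approached as far as the arm can. A call with a gripper value outside its range is refused whole. The fingers move at their own pace and stop on an object; "grip_force" is the grip in N (left out, the last holds). Time passes only in rows, so rows that repeat a pose let the fingers close. It gives the time, the measured TCP pose, the force and the opening at its end, in the units of the state.
- manip.sense(): the state, without advancing time (a new reading comes with each control period).
- manip.grab_frame(name): name is "scene" or "top" or "wrist"; returns the picture (384x512x3 uint8, red, green, blue); there is no depth.
- manip.get_calibration(name): a dict with "intrinsics" (3x3 intrinsics, pixels), "extrinsics" (4x4, takes a point from camera to world coordinates). Camera axes: x right, y down, z forward; pixel columns grow to the right and rows downward; lengths in mm; the calibration is good to about 2 mm. The wrist camera is an equidistant fisheye: a pixel r from the principal point sees the ray r / f radians off the axis. A picture is of the moment at which its call begins: read the wrist's pose just before it. get_calibration takes no time and is no camera call; for the wrist camera it gives the pose at the moment of the call.
- manip.close_job(): hands the job in, once; it reports no verdict.
The state is a dict: "clock": time; "joint_positions": joint angles; "dq": joint speeds; "effort": joint torques, N m; "tool_pos": TCP position; "eef_rot": TCP orientation; "ft_force": force on the tool from outside, world axes, zero at the start; "wrist_torque": the same for the moment, N m; "grip_width": opening from 0.0 (shut) to 1.0 (fully open).
Only numpy, scipy, OpenCV 4.12 (cv2) and the standard library are available. Lean on these libraries where they do the work, as an engineer would, in place of code of your own. Each camera call takes 0.05 s, during which the arm holds its last target.

## Working session

There is one attempt and no reset: what is moved stays moved. The work goes in short steps, Python scripts to look and compute and a tool call to move; the robot and the scene stay as the last step left them, time stands still between calls to the robot, and variables do not carry over. Pictures are saved under pics/ and viewed, and the job is handed in when it is done.

Besides the shell and the picture viewer there is one more tool, called after ">>>" as name([rows], argument=value, ...), one row to a line, values as JSON. move_arm: Moves the arm, as the interface text tells. Its arguments: {"type":"object","properties":{"motion":{"type":"array"},"grip_force":{"type":"number"}},"required":["motion"]}

```bash
mkdir -p pics; ls; python3 - <<'E'
from bench import manip
import cv2, numpy as np
np.set_printoptions(suppress=True,precision=2)
s=manip.sense(); print(s['clock'],s['tool_pos'],s['eef_rot'],s['ft_force'],manip.hold_point_z)
for n in ("scene","top"):
    f=manip.grab_frame(n); cv2.imwrite(f'pics/{n}0.png',cv2.cvtColor(f,cv2.COLOR_RGB2BGR))
    c=manip.get_calibration(n); print(n,np.array(c['intrinsics']),np.array(c['extrinsics']))
E
```

```text
pics
0.0 [ 252.48 -516.29  202.63] [[ 0.9   0.44 -0.  ]
 [ 0.44 -0.9   0.  ]
 [-0.   -0.   -1.  ]] [ 1.01 -0.42 -0.  ] 18.700000000000003
scene [[462.72   0.   251.7 ]
 [  0.   462.72 198.85]
 [  0.     0.     1.  ]] [[ -0.99   0.09  -0.13 682.27]
 [  0.15   0.64  -0.76 855.35]
 [  0.01  -0.77  -0.64 785.51]
 [  0.     0.     0.     1.  ]]
top [[485.35   0.   259.77]
 [  0.   485.35 201.97]
 [  0.     0.     1.  ]] [[   0.01   -0.98    0.18  300.92]
 [  -1.     -0.01   -0.     47.97]
 [   0.     -0.18   -0.98 1406.93]
 [   0.      0.      0.      1.  ]]
```

View pics/scene0.png

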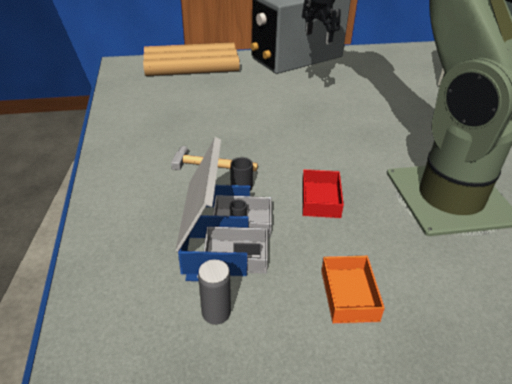

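View pics/top0.png

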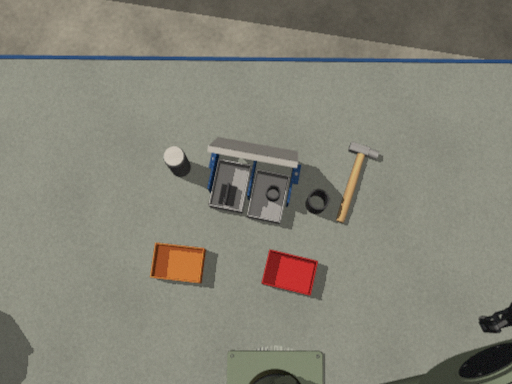

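The scene view shows the blue rack near (215,245) with its lid raised. Two grey trays stick out at (240,240) and (250,210). The top view shows the tee tray at (229,186) and the pipe tray at (270,195). The lookalikes are the orange tray at (180,264) and the red one at (290,272), and I will not use either. Next I take a close crop.

```bash
python3 - <<'E'
import cv2
a=cv2.imread('pics/top0.png')[125:235,150:310]
cv2.imwrite('pics/top0c.png',cv2.resize(a,None,fx=5,fy=5,interpolation=cv2.INTER_CUBIC))
a=cv2.imread('pics/scene0.png')[130:290,165:305]
cv2.imwrite('pics/scene0c.png',cv2.resize(a,None,fx=3.7,fy=3.7,interpolation=cv2.INTER_CUBIC))
E
```

```text
(no output)
```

View pics/top0c.png

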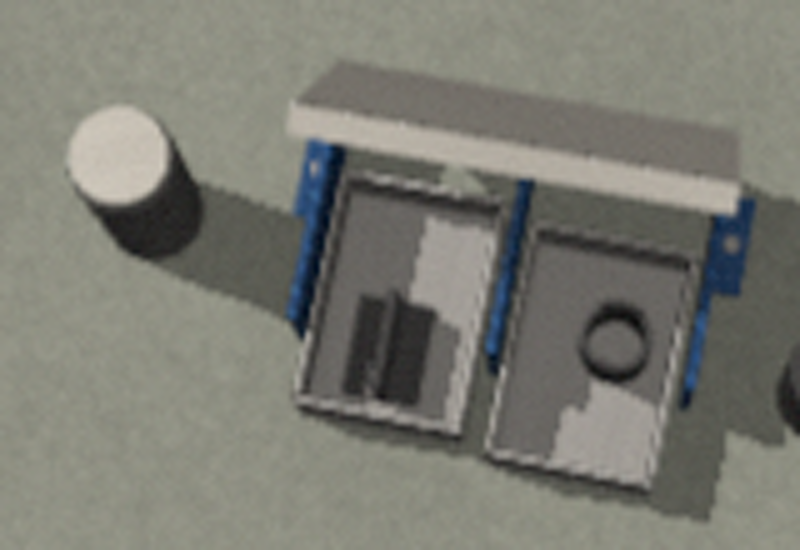

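View pics/scene0c.png

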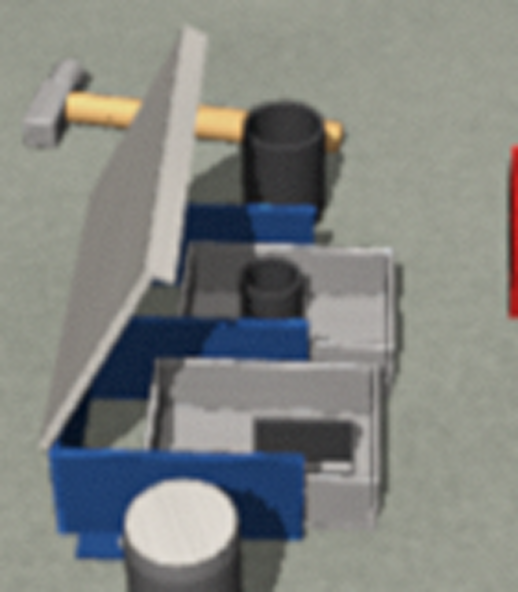

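The crops show the tray fronts at top-crop (298,405)-(462,435) and (488,457)-(652,487), with the lid's lip band running from (290,115) to (740,195). These are the grey trays in the blue rack, so the choice is right.

```bash
cat > h.py <<'E'
from bench import manip
import numpy as np, cv2
np.set_printoptions(suppress=True,precision=1)
def cal(n):
    c=manip.get_calibration(n); return np.array(c['intrinsics']),np.array(c['extrinsics'])
def ray(n,p):
    K,T=cal(n); d=T[:3,:3]@np.linalg.inv(K)@np.array([p[0],p[1],1.]); return T[:3,3],d/np.linalg.norm(d)
def onz(n,p,z):
    o,d=ray(n,p); return o+d*(z-o[2])/d[2]
def tri(p,q,n='top',m='scene'):
    a,d=ray(n,p); b,e=ray(m,q)
    t=np.linalg.lstsq(np.c_[d,-e],b-a,rcond=None)[0]
    return (a+d*t[0]+b+e*t[1])/2, np.linalg.norm(a+d*t[0]-b-e*t[1])
def project(n,P):
    K,T=cal(n); c=T[:3,:3].T@(np.array(P)-T[:3,3]); c=K@c; return c[:2]/c[2]
E
python3 - <<'E'
from h import *
t=lambda c,r:(150+(c+.5)/5-.5,125+(r+.5)/5-.5)
s=lambda c,r:(165+(c+.5)/3.7-.5,130+(r+.5)/3.7-.5)
for nm,a,b in (('L',t(298,405),t(462,435)),('R',t(488,457),t(652,487))):
    A,B=onz('top',a,45),onz('top',b,45); print(nm,A,B,np.linalg.norm(A-B),np.degrees(np.arctan2(*(A-B)[:2][::-1])),(A+B)/2)
W=[onz('top',p,70) for p in (t(292,322),t(493,365),t(688,400))]
print('walls',*W,np.linalg.norm(W[0]-W[2]))
# scene tray corners
for nm,a in (('Lfront+y',s(378,375)),('Rfront-y',s(392,250))): print(nm,onz('scene',a,45))
for nm,a in (('Lwall',s(303,458)),('mid',s(308,323)),('Rwall',s(314,207))): print(nm,onz('scene',a,70))
for nm,a,b in (('lip+y in',t(290,130),s(177,283)),('lip-y in',t(738,210),s(208,35)),('lip+y out',t(290,100),s(150,270)),('lip-y out',t(740,182),s(185,28))): print(nm,*tri(a,b))
print('bigpipe top', [onz('top',p,80) for p in ((317,196),)], 'can top',onz('top',t(119,155),130))
E
```

```text
L [534.3 187.   45. ] [517.8  93.4  45. ] 95.01223848104023 80.00203404153582 [526.1 140.2  45. ]
R [505.3  78.5  45. ] [488.9 -14.5  45. ] 94.47596650678541 80.01308125039611 [497.1  32.   45. ]
walls [577.3 189.   70. ] [553.7  75.8  70. ] [534.7 -33.5  70. ] 226.61420263246185
Lfront+y [519.3 102.8  45. ]
Rfront-y [488.2 -15.5  45. ]
Lwall [579.3 189.3  70. ]
mid [559.6  76.5  70. ]
Rwall [538.5 -37.8  70. ]
lip+y in [647.7 179.4 202.7] 5.669002381629165
lip-y in [607.3 -50.4 205.1] 4.849423417201021
lip+y out [661.  178.7 212.4] 5.20559697681606
lip-y out [620.9 -51.2 210.7] 3.9751817635122824
bigpipe top [array([ 558., -116.,   80.])] can top [656.8 279.2 130. ]
```

```bash
cat >> h.py <<'E'
F=np.array([557,76.5,0]); a=np.radians(-10.)
U=np.array([np.cos(a),np.sin(a),0]); V=np.array([-np.sin(a),np.cos(a),0]); Z=np.array([0,0,1.])
RT=np.c_[U,-V,-Z]
from scipy.spatial.transform import Rotation as Ro
def W(u,v,z): return F+u*U+v*V+z*Z
def st(): 
    s=manip.sense(); p=np.array(s['tool_pos']); d=p-F
    print('t',round(s['clock'],2),'uvz',d@U,d@V,p[2],'F',np.array(s['ft_force']),'grip',round(s['grip_width'],3)); return s
def go(P,R=RT):
    s=st(); R0=np.array(s['eef_rot']); p=np.array(s['tool_pos'])
    print('shift',R0.T@(np.array(P)-p),'turn',np.degrees(Ro.from_matrix(R0.T@R).as_rotvec()))
E
python3 -c "
from h import *
go([430,-200,200]);go(W(-95,-56,200))
print(onz('top',(290,250),45))"
```

```text
t 0.1 uvz -196.93784450040172 -636.6770771294384 202.69792096942933 F [ 0.6  0.1 -0.1] grip 0.998
shift [ 298.4 -206.2    2.9] turn [-0.1  0.  36.1]
t 0.1 uvz -196.93784450040172 -636.6770771294384 202.69792096942933 F [ 0.6  0.1 -0.1] grip 0.998
shift [ 424.2 -409.4    3.1] turn [-0.1  0.  36.1]
[410.  -42.6  45. ]
```

>>> move_arm([
  [0.4,[150,-103,0],[0,0,18]],
  [0.4,[298,-206,0],[0,0,36]],
  [0.4,[298,-206,0],[0,0,36]],
  [0.4,[298,-206,0],[0,0,36]],
  [0.4,[298,-206,0],[0,0,36]],
  [0.4,[298,-206,0],[0,0,36]],
  [0.4,[298,-206,0],[0,0,36]],
  [0.4,[298,-206,0],[0,0,36]],
  [0.4,[298,-206,0],[0,0,36]],
  [0.4,[424,-409,0],[0,0,36]],
  [0.4,[424,-409,0],[0,0,36]],
  [0.4,[424,-409,0],[0,0,36]],
])

```text
clock: 1.3
tool_pos: [444.5, -51.3, 203.1]
eef_rot: [[0.984, -0.176, -0.0], [-0.176, -0.984, -0.0], [-0.0, 0.0, -1.0]]
ft_force: [1.5, -0.6, -0.2]
grip_width: 0.598
```

```bash
python3 -c "
from h import *
go(W(-95,-56,200)); go(W(-95,-56,60))"
```

```text
t 1.3 uvz -88.60576860179204 -145.38125635789046 203.10000955525987 F [ 1.5 -0.6 -0.2] grip 0.598
shift [ -6.6 -89.4   3.1] turn [ 0.   0.  -0.1]
t 1.3 uvz -88.60576860179204 -145.38125635789046 203.10000955525987 F [ 1.5 -0.6 -0.2] grip 0.598
shift [ -6.6 -89.4 143.1] turn [ 0.   0.  -0.1]
```

>>> move_arm([
  [0.4,[-7,-45,0],[0,0,0]],
  [0.4,[-7,-89,0],[0,0,0]],
  [0.4,[-7,-89,0],[0,0,0]],
  [0.4,[-7,-89,50],[0,0,0]],
  [0.4,[-7,-89,100],[0,0,0]],
  [0.4,[-7,-89,140],[0,0,0]],
  [0.4,[-7,-89,140],[0,0,0]],
  [0.4,[-7,-89,140],[0,0,0]],
])

```text
clock: 2.1
tool_pos: [453.5, 36.3, 64.0]
eef_rot: [[0.985, -0.174, -0.001], [-0.174, -0.985, -0.0], [-0.001, 0.0, -1.0]]
ft_force: [0.2, -0.7, 1.0]
grip_width: 0.599
```

```bash
python3 -c "
from h import *
go(W(-95,-56,13))
for n in ('scene','wrist'):
    f=manip.grab_frame(n)[:,:,::-1]
    if n=='scene': f=cv2.resize(f[100:310,150:350],None,fx=2.8,fy=2.8,interpolation=cv2.INTER_CUBIC)
    cv2.imwrite(f'pics/{n}1.png',f)
"
```

```text
t 2.1 uvz -94.97647983176925 -57.5875318757905 63.96174478976482 F [ 0.2 -0.7  1. ] grip 0.599
shift [ 0.  -1.6 51. ] turn [ 0.  0. -0.]
```

View pics/scene1.png

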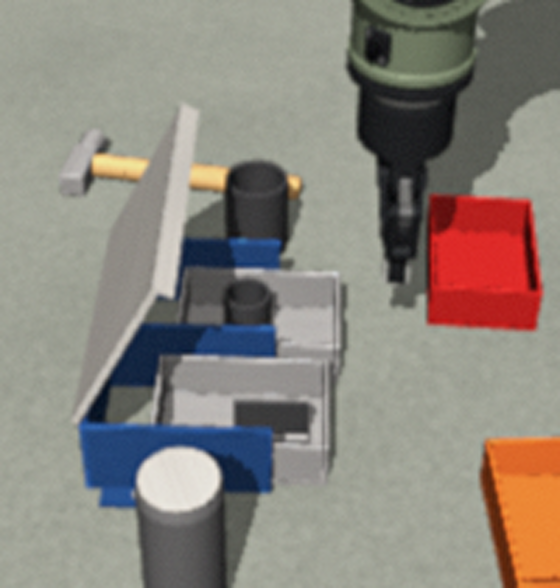

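View pics/wrist1.png

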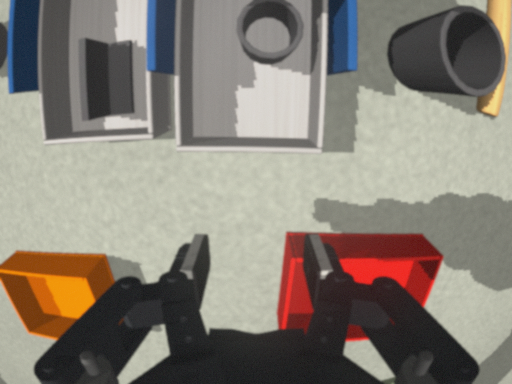

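The scene view shows the gripper at (400,230) in front of the right tray, clear of the red tray. In the wrist view the right tray's front edge (178-325,148) is parallel to the jaws and nearly centred. I descend, then push slowly.

>>> move_arm([
  [0.4,[5,0,25],[0,0,0]],
  [0.4,[8,0,51],[0,0,0]],
  [0.4,[8,0,51],[0,0,0]],
  [0.4,[8,0,51],[0,0,0]],
  [0.4,[12,0,51],[0,0,0]],
  [0.4,[15,0,51],[0,0,0]],
  [0.4,[18,0,51],[0,0,0]],
  [0.4,[21,0,51],[0,0,0]],
  [0.4,[24,0,51],[0,0,0]],
  [0.4,[27,0,51],[0,0,0]],
  [0.4,[30,0,51],[0,0,0]],
  [0.4,[33,0,51],[0,0,0]],
])

```text
clock: 3.4
tool_pos: [486.0, 31.8, 12.1]
eef_rot: [[0.985, -0.173, -0.0], [-0.173, -0.985, 0.0], [-0.0, -0.0, -1.0]]
ft_force: [-2.6, 1.1, -0.0]
grip_width: 0.6
```

```bash
python3 -c "
from h import *
st()"
```

```text
t 3.4 uvz -62.12791383123418 -56.300313306138655 12.081470007369553 F [-2.6  1.1 -0. ] grip 0.6
```

>>> move_arm([
  [0.4,[2,0,0],[0,0,0]],
  [0.4,[5,0,0],[0,0,0]],
  [0.4,[8,0,0],[0,0,0]],
  [0.4,[11,0,0],[0,0,0]],
  [0.4,[14,0,0],[0,0,0]],
  [0.4,[17,0,0],[0,0,0]],
  [0.4,[20,0,0],[0,0,0]],
  [0.4,[23,0,0],[0,0,0]],
  [0.4,[26,0,0],[0,0,0]],
  [0.4,[29,0,0],[0,0,0]],
  [0.4,[31,0,0],[0,0,0]],
  [0.4,[31,0,0],[0,0,0]],
])

```text
clock: 4.6
tool_pos: [516.8, 26.5, 12.1]
eef_rot: [[0.985, -0.173, 0.0], [-0.173, -0.985, 0.0], [0.0, -0.0, -1.0]]
ft_force: [-1.0, -0.2, 0.9]
grip_width: 0.6
```

```bash
python3 -c "
from h import *
st()
for n in ('scene','wrist'):
    f=manip.grab_frame(n)[:,:,::-1]
    if n=='scene': f=cv2.resize(f[100:310,150:350],None,fx=2.8,fy=2.8,interpolation=cv2.INTER_CUBIC)
    cv2.imwrite(f'pics/{n}2.png',f)
"
```

```text
t 4.6 uvz -30.93859415472707 -56.26187110635472 12.123854534337571 F [-1.  -0.2  0.9] grip 0.6
```

View pics/scene2.png

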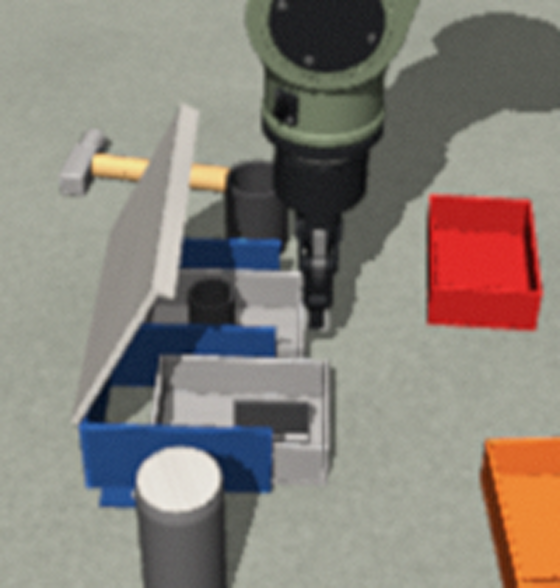

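View pics/wrist2.png

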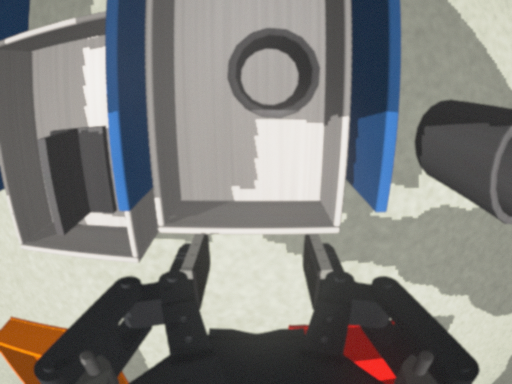

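The right tray is moving in squarely, with the pipe upright at wrist (273,75) and the lid clear of the wrist.

>>> move_arm([
  [0.4,[2,0,0],[0,0,0]],
  [0.4,[4,0,0],[0,0,0]],
  [0.4,[6,0,0],[0,0,0]],
  [0.4,[8,0,0],[0,0,0]],
  [0.4,[10,0,0],[0,0,0]],
  [0.4,[12,0,0],[0,0,0]],
  [0.4,[14,0,0],[0,0,0]],
  [0.4,[15,0,0],[0,0,0]],
  [0.4,[16,0,0],[0,0,0]],
])

```text
clock: 5.6
tool_pos: [532.2, 23.8, 12.1]
eef_rot: [[0.985, -0.173, -0.0], [-0.173, -0.985, 0.0], [-0.0, -0.0, -1.0]]
ft_force: [-3.7, 1.0, 0.9]
grip_width: 0.603
```

>>> move_arm([
  [0.4,[1,0,0],[0,0,0]],
  [0.4,[2,0,0],[0,0,0]],
  [0.4,[2.5,0,0],[0,0,0]],
])

```text
clock: 5.9
tool_pos: [534.7, 23.3, 12.1]
eef_rot: [[0.985, -0.173, 0.0], [-0.173, -0.985, 0.0], [0.0, -0.0, -1.0]]
ft_force: [-3.2, -0.4, 0.8]
grip_width: 0.602
```

>>> move_arm([
  [0.4,[1,0,0],[0,0,0]],
  [0.4,[1.5,0,0],[0,0,0]],
])

```text
clock: 6.1
tool_pos: [536.2, 23.0, 12.1]
eef_rot: [[0.985, -0.173, -0.0], [-0.173, -0.985, 0.0], [-0.0, -0.0, -1.0]]
ft_force: [-3.9, 0.2, -0.1]
grip_width: 0.599
```

```bash
python3 -c "
from h import *
st()"
```

```text
t 6.1 uvz -11.241492874181278 -56.264177306963326 12.098473622396577 F [-3.9  0.2 -0.1] grip 0.599
```

Now on in 1 mm steps until the force rises at the back wall.

>>> move_arm([
  [0.4,[1,0,0],[0,0,0]],
  [0.4,[2,0,0],[0,0,0]],
  [0.4,[2,0,0],[0,0,0]],
])

```text
clock: 6.4
tool_pos: [538.3, 22.7, 12.1]
eef_rot: [[0.985, -0.173, 0.0], [-0.173, -0.985, 0.0], [0.0, -0.0, -1.0]]
ft_force: [-2.3, 0.8, 1.4]
grip_width: 0.599
```

>>> move_arm([
  [0.4,[1,0,0],[0,0,0]],
  [0.4,[1,0,0],[0,0,0]],
])

```text
clock: 6.6
tool_pos: [539.2, 22.5, 12.1]
eef_rot: [[0.985, -0.173, 0.0], [-0.173, -0.985, 0.0], [0.0, -0.0, -1.0]]
ft_force: [-3.8, 1.2, 0.1]
grip_width: 0.597
```

```bash
python3 -c "
from h import *
st()
f=manip.grab_frame('wrist')[:,:,::-1]
cv2.imwrite(f'pics/wrist3.png',f)
"
```

```text
t 6.6 uvz -8.195058973455819 -56.26036056724558 12.105464104165423 F [-3.8  1.2  0.1] grip 0.597
```

View pics/wrist3.png

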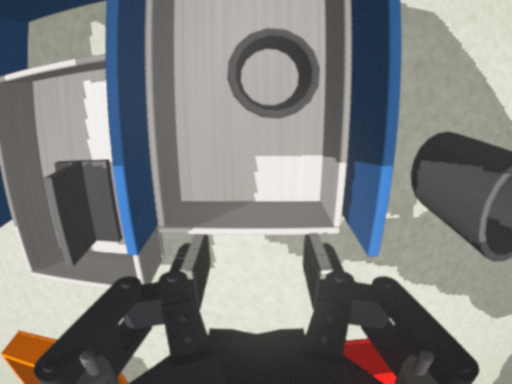

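>>> move_arm([
  [0.4,[1,0,0],[0,0,0]],
  [0.4,[2,0,0],[0,0,0]],
  [0.4,[2,0,0],[0,0,0]],
])

```text
clock: 6.95
tool_pos: [539.8, 22.4, 11.9]
eef_rot: [[0.985, -0.173, -0.003], [-0.173, -0.985, 0.001], [-0.003, -0.0, -1.0]]
ft_force: [-10.4, 1.7, 4.5]
grip_width: 0.598
```

>>> move_arm([
  [0.4,[1,0,0],[0,0,0]],
  [0.4,[2,0,0],[0,0,0]],
  [0.4,[2,0,0],[0,0,0]],
])

```text
clock: 7.25
tool_pos: [539.9, 22.5, 11.7]
eef_rot: [[0.985, -0.172, -0.007], [-0.172, -0.985, 0.001], [-0.007, 0.0, -1.0]]
ft_force: [-19.9, 3.0, 10.3]
grip_width: 0.599
```

The force rose to 20 N with no further travel, so the right tray is home at TCP u = -7.6. I back off and shift over to the left tray.

>>> move_arm([
  [0.4,[-15,0,0],[0,0,0]],
  [0.4,[-45,0,0],[0,0,0]],
  [0.4,[-80,0,-25],[0,0,0]],
  [0.4,[-80,-40,-50],[0,0,0]],
  [0.4,[-80,-80,-50],[0,0,0]],
  [0.4,[-80,-113,-50],[0,0,0]],
  [0.4,[-80,-113,-50],[0,0,0]],
  [0.4,[-80,-113,-50],[0,0,0]],
])

```text
clock: 8.05
tool_pos: [484.0, 147.3, 62.1]
eef_rot: [[0.985, -0.172, 0.001], [-0.172, -0.985, -0.0], [0.001, -0.0, -1.0]]
ft_force: [0.2, -0.4, 0.4]
grip_width: 0.603
```

```bash
python3 -c "
from h import *
go(W(-75,57,12))
f=manip.grab_frame('wrist')[:,:,::-1]
cv2.imwrite(f'pics/wrist4.png',f)
"
```

```text
t 8.05 uvz -84.13411096699303 57.0196554790427 62.14071610886823 F [ 0.2 -0.4  0.4] grip 0.603
shift [ 9.1  0.  50.1] turn [-0.  -0.1  0.1]
```

View pics/wrist4.png

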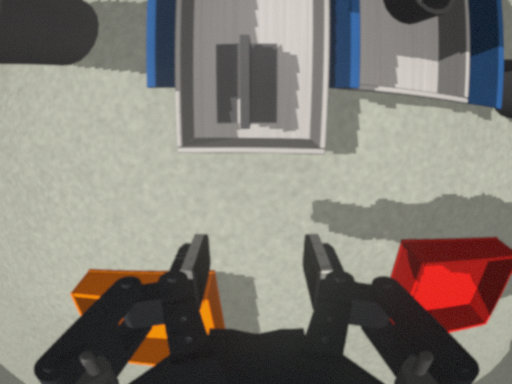

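The left tray's front is at (180-325,150), square and centred. The right tray at (415,95) is flush with the rack front.

>>> move_arm([
  [0.4,[4,0,25],[0,0,0]],
  [0.4,[8,0,50],[0,0,0]],
  [0.4,[12,0,50],[0,0,0]],
  [0.4,[16,0,50],[0,0,0]],
  [0.4,[20,0,50],[0,0,0]],
  [0.4,[23,0,50],[0,0,0]],
  [0.4,[26,0,50],[0,0,0]],
  [0.4,[28,0,50],[0,0,0]],
  [0.4,[30,0,50],[0,0,0]],
  [0.4,[32,0,50],[0,0,0]],
  [0.4,[35,0,50],[0,0,0]],
  [0.4,[38,0,50],[0,0,0]],
])

```text
clock: 9.3
tool_pos: [520.6, 140.4, 12.0]
eef_rot: [[0.985, -0.173, -0.002], [-0.173, -0.985, 0.0], [-0.002, 0.0, -1.0]]
ft_force: [-4.9, 0.2, 1.6]
grip_width: 0.597
```

>>> move_arm([
  [0.4,[3,0,0],[0,0,0]],
  [0.4,[6,0,0],[0,0,0]],
  [0.4,[9,0,0],[0,0,0]],
  [0.4,[12,0,0],[0,0,0]],
  [0.4,[15,0,0],[0,0,0]],
  [0.4,[18,0,0],[0,0,0]],
  [0.4,[21,0,0],[0,0,0]],
  [0.4,[24,0,0],[0,0,0]],
  [0.4,[26,0,0],[0,0,0]],
  [0.4,[28,0,0],[0,0,0]],
  [0.4,[30,0,0],[0,0,0]],
])

```text
clock: 10.4
tool_pos: [550.8, 135.2, 12.1]
eef_rot: [[0.985, -0.173, -0.0], [-0.173, -0.985, 0.0], [-0.0, -0.0, -1.0]]
ft_force: [-3.1, 0.5, 0.1]
grip_width: 0.599
```

```bash
python3 -c "
from h import *
st()
f=manip.grab_frame('wrist')[:,:,::-1]
cv2.imwrite(f'pics/wrist5.png',f)
"
```

```text
t 10.4 uvz -16.304159088079487 56.742670701074445 12.106363049071346 F [-3.1  0.5  0.1] grip 0.599
```

View pics/wrist5.png

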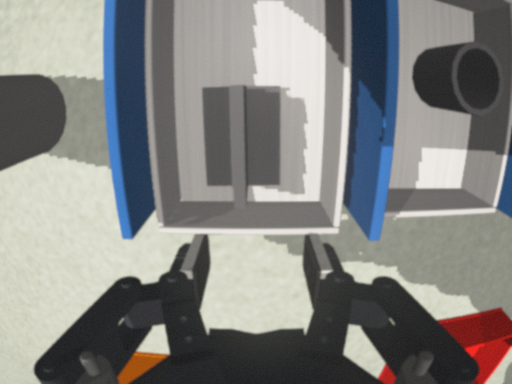

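The tee stands at (240,140) and the tray is about 9 mm from home.

>>> move_arm([
  [0.4,[1.5,0,0],[0,0,0]],
  [0.4,[3,0,0],[0,0,0]],
  [0.4,[4.5,0,0],[0,0,0]],
  [0.4,[6,0,0],[0,0,0]],
  [0.4,[7,0,0],[0,0,0]],
  [0.4,[8,0,0],[0,0,0]],
  [0.4,[9,0,0],[0,0,0]],
  [0.4,[9,0,0],[0,0,0]],
])

```text
clock: 11.25
tool_pos: [559.5, 133.7, 12.1]
eef_rot: [[0.985, -0.173, -0.0], [-0.173, -0.985, 0.0], [-0.0, -0.0, -1.0]]
ft_force: [-4.2, 1.4, 1.1]
grip_width: 0.6
```

>>> move_arm([
  [0.4,[1,0,0],[0,0,0]],
  [0.4,[2,0,0],[0,0,0]],
  [0.4,[2,0,0],[0,0,0]],
])

```text
clock: 11.55
tool_pos: [559.8, 133.7, 11.9]
eef_rot: [[0.985, -0.172, -0.004], [-0.172, -0.985, 0.0], [-0.004, 0.0, -1.0]]
ft_force: [-13.8, 1.6, 6.2]
grip_width: 0.597
```

>>> move_arm([
  [0.4,[1,0,0],[0,0,0]],
  [0.4,[2,0,0],[0,0,0]],
  [0.4,[2,0,0],[0,0,0]],
])

```text
clock: 11.85
tool_pos: [560.0, 133.7, 11.7]
eef_rot: [[0.985, -0.172, -0.008], [-0.172, -0.985, 0.001], [-0.008, 0.001, -1.0]]
ft_force: [-23.7, 3.2, 12.7]
grip_width: 0.6
```

```bash
python3 -c "
from h import *
st()"
```

```text
t 11.85 uvz -7.013489204386882 56.850513786597 11.725235286865914 F [-23.7   3.2  12.7] grip 0.6
```

The left tray is also home, at the same stop depth (u = -7.0, with 24 N). I back off, rise and close the fingers, then look at everything.

>>> move_arm([
  [0.4,[-10,0,0],[0,0,0]],
  [0.4,[-40,0,0],[0,0,0]],
  [0.4,[-85,0,-10],[0,0,0]],
  [1,[-120,0,-50],[0,0,0]],
  [1,[-120,28,-100],[0,0,0]],
  [1,[-120,57,-140],[0,0,0]],
  [1,[-120,57,-190],[0,0,0]],
  [1,[-120,57,-240],[0,0,0]],
  [1,[-120,57,-275],[0,0,0]],
  [1,[-120,57,-275],[0,0,0]],
  [1,[-120,57,-275],[0,0,0]],
])

```text
clock: 12.95
tool_pos: [436.0, 97.6, 287.6]
eef_rot: [[0.985, -0.173, 0.002], [-0.173, -0.985, 0.001], [0.002, -0.001, -1.0]]
ft_force: [-0.7, -0.8, -0.5]
grip_width: 0.0
```

```bash
python3 -c "
from h import *
st()
f=manip.grab_frame('scene')[:,:,::-1]
cv2.imwrite('pics/scene6.png',f)
f=cv2.resize(f[130:290,165:305],None,fx=3.7,fy=3.7,interpolation=cv2.INTER_CUBIC)
cv2.imwrite('pics/scene6c.png',f)
f=manip.grab_frame('top')[:,:,::-1]
cv2.imwrite('pics/top6.png',f)
cv2.imwrite('pics/top6c.png',cv2.resize(f[125:235,150:310],None,fx=5,fy=5,interpolation=cv2.INTER_CUBIC))
"
```

```text
t 12.95 uvz -122.82390880364689 -0.20206797778878355 287.6040909427481 F [-0.7 -0.8 -0.5] grip 0.0
```

View pics/scene6c.png

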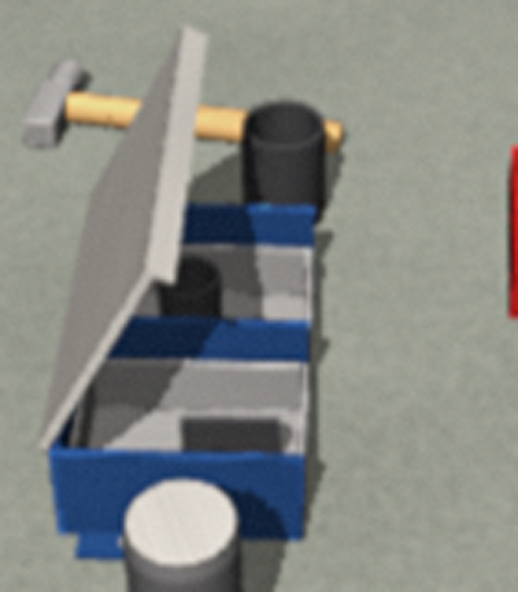

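View pics/top6c.png

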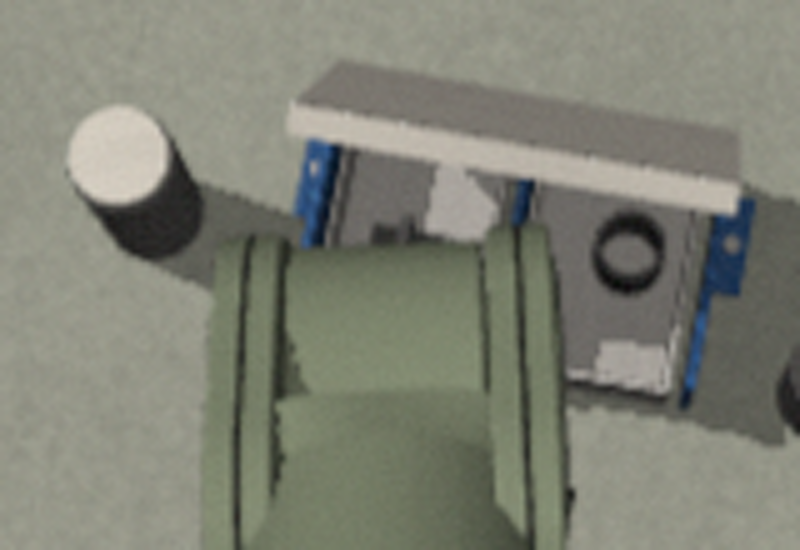

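Both trays look flush. The pipe at top-crop (628,255) and the tee at scene-crop (235,435) are upright, and the lid is unmoved at about 1.15 rad with its lip still at (290,115)-(740,195). I go over the lid at height.

>>> move_arm([
  [1,[40,0,0],[0,0,0]],
  [1,[80,0,0],[0,0,0]],
  [1,[120,0,0],[0,0,0]],
  [1,[160,0,0],[0,0,0]],
  [1,[200,0,0],[0,0,0]],
  [1,[240,0,0],[0,0,0]],
  [1,[258,0,0],[0,0,0]],
  [1,[258,0,0],[0,0,0]],
  [1,[258,0,0],[0,0,0]],
])

```text
clock: 13.95
tool_pos: [689.4, 52.6, 285.3]
eef_rot: [[0.985, -0.173, -0.002], [-0.173, -0.985, -0.0], [-0.002, 0.0, -1.0]]
ft_force: [-0.0, 0.3, -0.2]
grip_width: 0.004
```

```bash
python3 -c "
from h import *
go(W(135,0,193))
f=manip.grab_frame('scene')[:,:,::-1]
cv2.imwrite('pics/scene7.png',f)
"
```

```text
t 13.95 uvz 134.5477244756617 -0.5581838432435361 285.3076529716219 F [-0.   0.3 -0.2] grip 0.004
shift [ 0.6 -0.6 92.3] turn [0.  0.1 0. ]
```

View pics/scene7.png

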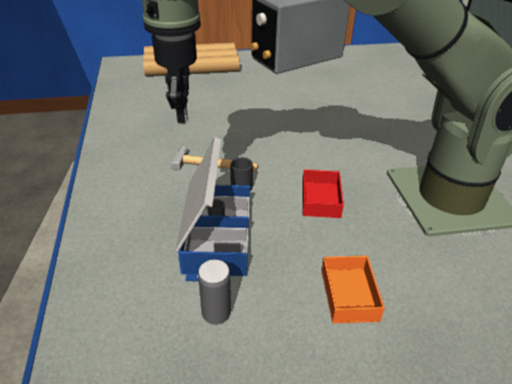

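The fingertip at (182,118) is behind and above the lid. I lower it, then close in.

>>> move_arm([
  [1,[0,0,30],[0,0,0]],
  [1,[0,0,60],[0,0,0]],
  [1,[0,0,92],[0,0,0]],
  [1,[0,0,92],[0,0,0]],
  [1,[-4,0,92],[0,0,0]],
  [1,[-8,0,92],[0,0,0]],
  [1,[-11,0,92],[0,0,0]],
  [1,[-14,0,92],[0,0,0]],
  [1,[-17,0,92],[0,0,0]],
  [1,[-17,0,92],[0,0,0]],
])

```text
clock: 15.0
tool_pos: [672.6, 56.1, 195.5]
eef_rot: [[0.985, -0.173, 0.0], [-0.173, -0.985, 0.0], [0.0, -0.0, -1.0]]
ft_force: [0.1, 1.2, -0.2]
grip_width: -0.001
```

```bash
python3 -c "
from h import *
st()
f=manip.grab_frame('scene')[:,:,::-1]
f=cv2.resize(f[90:290,145:305],None,fx=2.9,fy=2.9,interpolation=cv2.INTER_CUBIC)
cv2.imwrite('pics/scene8.png',f)
# corner path -> TCP positions
for th in np.linspace(1.15,0,13):
    r=130; print(round(th,2), np.array([148-r*np.cos(th)+6*np.sin(th)+11, 72+r*np.sin(th)+6*np.cos(th)]))
"
```

```text
t 15.0 uvz 117.42621120514949 -0.02734020385992243 195.46933087519864 F [ 0.1  1.2 -0.2] grip -0.001
1.15 [111.4 193.1]
1.05 [100. 188.]
0.96 [ 89.2 181.8]
0.86 [ 79.  174.6]
0.77 [ 69.5 166.5]
0.67 [ 60.9 157.5]
0.57 [ 53.2 147.7]
0.48 [ 46.4 137.3]
0.38 [ 40.7 126.2]
0.29 [ 36.  114.6]
0.19 [ 32.5 102.7]
0.1 [30.2 90.4]
0.0 [29. 78.]
```

View pics/scene8.png

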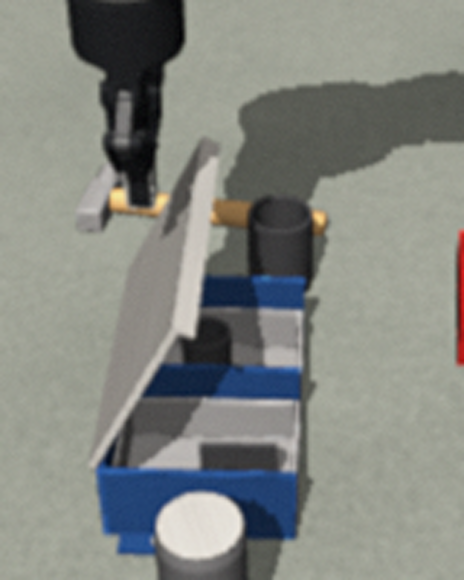

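The fingertip at (140,200) is just behind the lid's outer face. Now I follow the arc slowly.

>>> move_arm([
  [1,[-3,0,1],[0,0,0]],
  [1,[-6,0,2],[0,0,0]],
  [1,[-9,0,3.5],[0,0,0]],
  [1,[-12,0,5],[0,0,0]],
  [1,[-15,0,6],[0,0,0]],
  [1,[-17.5,0,7],[0,0,0]],
  [1,[-20,0,8.5],[0,0,0]],
  [1,[-23,0,10],[0,0,0]],
])

```text
clock: 15.85
tool_pos: [650.0, 59.9, 185.0]
eef_rot: [[0.985, -0.173, -0.0], [-0.173, -0.985, 0.0], [-0.0, -0.0, -1.0]]
ft_force: [-1.2, 0.3, -0.3]
grip_width: -0.003
```

```bash
python3 -c "
from h import *
st()
f=manip.grab_frame('scene')[:,:,::-1]
f=cv2.resize(f[90:290,145:305],None,fx=2.9,fy=2.9,interpolation=cv2.INTER_CUBIC)
cv2.imwrite('pics/scene9.png',f)
"
```

```text
t 15.85 uvz 94.41962705802483 -0.17048198809189744 184.9740005267438 F [-1.2  0.3 -0.3] grip -0.003
```

View pics/scene9.png

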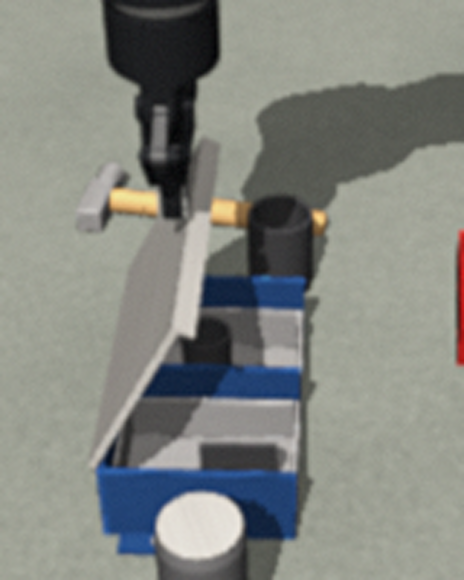

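No contact yet: the fingertip at (172,215) is just short of the face. I continue level towards the lid.

>>> move_arm([
  [1,[-2,0,0],[0,0,0]],
  [1,[-4,0,0],[0,0,0]],
  [1,[-6,0,0],[0,0,0]],
  [1,[-6,0,0],[0,0,0]],
])

```text
clock: 16.3
tool_pos: [644.1, 61.0, 185.2]
eef_rot: [[0.985, -0.173, 0.0], [-0.173, -0.985, 0.0], [0.0, -0.0, -1.0]]
ft_force: [0.1, -0.5, 0.8]
grip_width: -0.001
```

>>> move_arm([
  [1,[-2,0,0],[0,0,0]],
  [1,[-4,0,0],[0,0,0]],
  [1,[-6,0,0],[0,0,0]],
  [1,[-6,0,0],[0,0,0]],
])

```text
clock: 16.7
tool_pos: [638.2, 62.1, 185.2]
eef_rot: [[0.985, -0.173, -0.0], [-0.173, -0.985, 0.0], [-0.0, -0.0, -1.0]]
ft_force: [-0.2, 0.2, 0.5]
grip_width: 0.004
```

```bash
python3 -c "
from h import *
st()
f=manip.grab_frame('scene')[:,:,::-1]
f=cv2.resize(f[90:290,145:305],None,fx=2.9,fy=2.9,interpolation=cv2.INTER_CUBIC)
cv2.imwrite('pics/scene10.png',f)
"
```

```text
t 16.7 uvz 82.43829385736207 -0.08217549284591552 185.20028276171348 F [-0.2  0.2  0.5] grip 0.004
```

View pics/scene10.png

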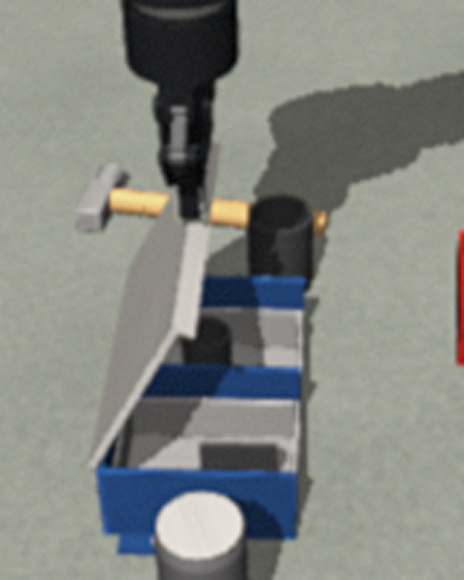

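```bash
python3 -c "
from h import *
f=manip.grab_frame('wrist')[:,:,::-1]
cv2.imwrite('pics/wrist11.png',f)
f=manip.grab_frame('top')[:,:,::-1]
cv2.imwrite('pics/top11.png',cv2.resize(f[125:235,150:310],None,fx=5,fy=5,interpolation=cv2.INTER_CUBIC))
s=manip.sense(); 
P=np.array(s['tool_pos']);print(project('scene',P),(project('scene',P)-[145,90])*2.9,project('top',P))
for v in (117,-117):
  for th in (1.15,1.05,.95):
    E=W(148-149*np.cos(th)+6*np.sin(th),v,72+149*np.sin(th)+6*np.cos(th))
    print(v,th,(project('scene',E)-[145,90])*2.9,(project('top',E)-[150,125])*5)
  H=W(148+6*np.sin(th),v,78); print('hinge',(project('scene',H)-[145,90])*2.9)
"
```

```text
[211. 176.] [191.3 249.4] [253.1 157.4]
117 1.15 [159.1 325.8] [293.5  90. ]
117 1.05 [180.  333.4] [289.4 118.5]
117 0.95 [199.9 342.5] [285.9 146.3]
hinge [ 86.3 463.2]
-117 1.15 [190.4 134.6] [744.  170.8]
-117 1.05 [207.7 141.6] [738.6 199.2]
-117 0.95 [224.1 150. ] [733.2 226.9]
hinge [126.7 264.8]
```

View pics/wrist11.png

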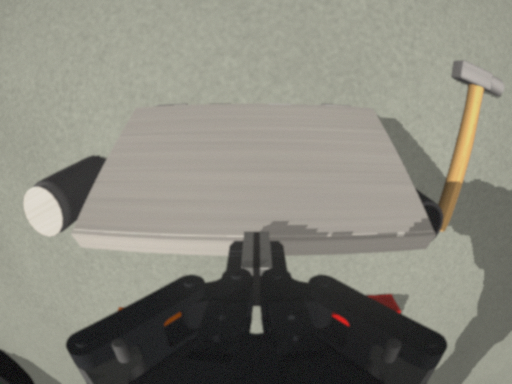

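View pics/top11.png

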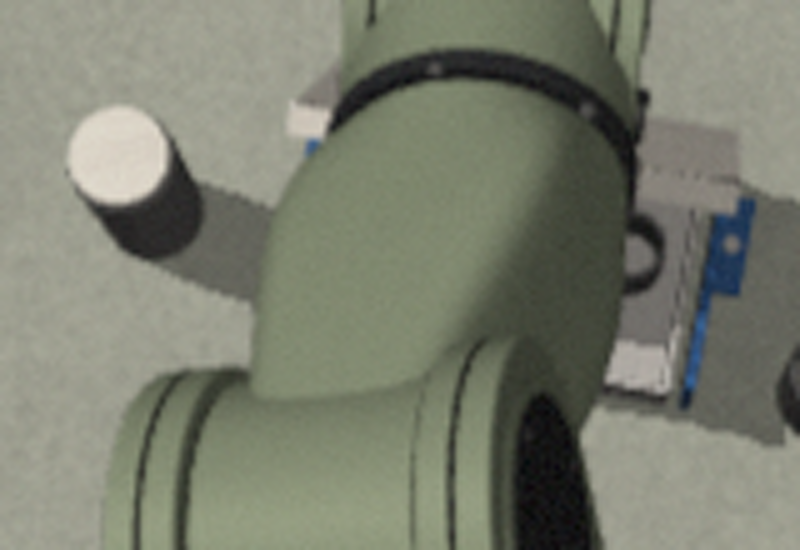

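```bash
python3 -c "
from h import *
for u,v,z in ((117.4,0,195.5),(94.4,0,185),(82.4,0,185.2)):
  print([(project('scene',W(u+a,v,z))-[145,90])*2.9 for a in (-11,0,11)])
print(project('scene',W(134.5,-.5,285.3)))
for s in (st(),): print(s['joint_positions'])
f=manip.grab_frame('scene')[:,:,::-1]
cv2.imwrite('pics/scene12.png',cv2.resize(f[130:200,175:245],None,fx=8,fy=8,interpolation=cv2.INTER_CUBIC))
"
```

```text
[array([158.4, 237.5]), array([143.4, 237.1]), array([128.4, 236.8])]
[array([190.3, 249.6]), array([175.4, 249.3]), array([160.6, 248.9])]
[array([206.6, 249.8]), array([191.7, 249.5]), array([176.8, 249.1])]
[183.  135.4]
t 16.85 uvz 82.69421042727129 -0.19719736567414084 185.13491535554763 F [0.2 0.4 0.2] grip -0.0
[-16.8  49.4  20.1  71.3 -17.1  62.2 -95.1]
```

View pics/scene12.png

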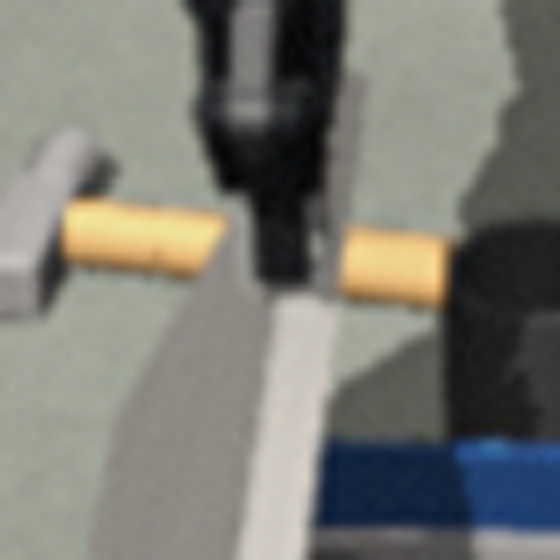

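```bash
python3 -c "
from h import *
print((project('scene',W(-95,-57.6,64))-[150,100])*2.8)
print((project('scene',W(-30.9,-56.3,12.1))-[150,100])*2.8)
# solve tip height from now: visible tip bottom at crop8 (285,285)
p=(175+285/8,130+285/8)
o,d=ray('scene',p)
# intersect plane v=0
t=-((o-F)@V)/(d@V); X=o+t*d; print('tip on v=0', (X-F)@U, X[2])
p=(182,120); o,d=ray('scene',p); t=-((o-F)@V)/(d@V); X=o+t*d; print('earlier tip', (X-F)@U, X[2])
"
```

```text
[389.5 289.9]
[313.  333.7]
tip on v=0 82.23363816135276 212.59794324337633
earlier tip 133.58283278551335 320.8228377099825
```

The fingertip shows at (285,285) in this crop. On the v=0 plane that puts the visible tip at z≈212 when the TCP is reported at 185, so it is passing just over the lid edge at about 210. The earlier views show the same 27 mm offset. I go back behind the lid and approach lower.

>>> move_arm([
  [1,[15,0,0],[0,0,0]],
  [1,[35,0,0],[0,0,0]],
  [1,[50,0,0],[0,0,0]],
  [1,[50,0,10],[0,0,0]],
  [1,[50,0,18],[0,0,0]],
  [1,[50,0,18],[0,0,0]],
  [1,[46,0,18],[0,0,0]],
  [1,[42,0,18],[0,0,0]],
  [1,[39,0,18],[0,0,0]],
  [1,[36,0,18],[0,0,0]],
  [1,[36,0,18],[0,0,0]],
])

```text
clock: 18.0
tool_pos: [673.5, 55.9, 167.4]
eef_rot: [[0.985, -0.173, 0.0], [-0.173, -0.985, 0.0], [0.0, -0.0, -1.0]]
ft_force: [0.7, -0.2, -0.3]
grip_width: -0.002
```

```bash
python3 -c "
from h import *
st()
f=manip.grab_frame('scene')[:,:,::-1]
cv2.imwrite('pics/scene13.png',cv2.resize(f[120:210,165:255],None,fx=6,fy=6,interpolation=cv2.INTER_CUBIC))
"
```

```text
t 18.0 uvz 118.33675623296625 -0.0022373759164819504 167.42922104612867 F [ 0.7 -0.2 -0.3] grip -0.002
```

View pics/scene13.png

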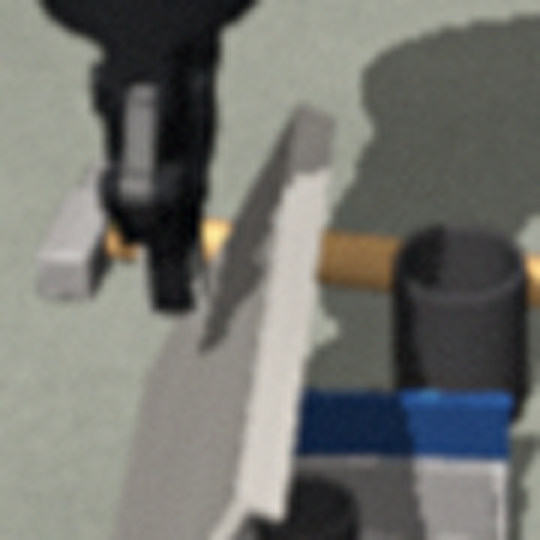

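The tip at (175,310) is now below the lid's edge and behind its outer face. I close in gently.

>>> move_arm([
  [1,[-3,0,0],[0,0,0]],
  [1,[-6,0,0],[0,0,0]],
  [1,[-8,0,0],[0,0,0]],
  [1,[-8,0,0],[0,0,0]],
])

```text
clock: 18.45
tool_pos: [665.7, 57.3, 167.2]
eef_rot: [[0.985, -0.173, -0.0], [-0.173, -0.985, 0.0], [-0.0, -0.0, -1.0]]
ft_force: [0.3, 0.4, 0.4]
grip_width: 0.003
```

>>> move_arm([
  [1,[-2,0,0],[0,0,0]],
  [1,[-4,0,0],[0,0,0]],
  [1,[-6,0,0],[0,0,0]],
  [1,[-6,0,0],[0,0,0]],
])

```text
clock: 18.85
tool_pos: [659.8, 58.3, 167.2]
eef_rot: [[0.985, -0.173, -0.0], [-0.173, -0.985, 0.0], [-0.0, -0.0, -1.0]]
ft_force: [-0.3, -0.1, -0.6]
grip_width: -0.001
```

```bash
python3 -c "
from h import *
st()
f=manip.grab_frame('scene')[:,:,::-1]
cv2.imwrite('pics/scene14.png',cv2.resize(f[120:210,165:255],None,fx=6,fy=6,interpolation=cv2.INTER_CUBIC))
"
```

```text
t 18.85 uvz 104.44421231496679 -0.06968309474215427 167.19011561211437 F [-0.3 -0.1 -0.6] grip -0.001
```

View pics/scene14.png

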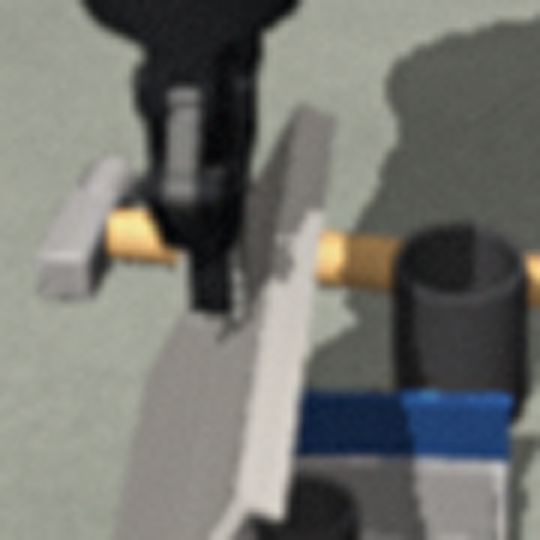

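>>> move_arm([
  [1,[-2,0,0],[0,0,0]],
  [1,[-4,0,0],[0,0,0]],
  [1,[-6,0,0],[0,0,0]],
  [1,[-6,0,0],[0,0,0]],
])

```text
clock: 19.3
tool_pos: [654.1, 59.2, 167.2]
eef_rot: [[0.985, -0.173, 0.0], [-0.173, -0.985, -0.0], [0.0, -0.0, -1.0]]
ft_force: [1.9, 0.3, -0.6]
grip_width: -0.004
```

>>> move_arm([
  [1,[-2,0,0],[0,0,0]],
  [1,[-4,0,0],[0,0,0]],
  [1,[-6,0,0],[0,0,0]],
  [1,[-6,0,0],[0,0,0]],
])

```text
clock: 19.7
tool_pos: [647.9, 60.3, 167.2]
eef_rot: [[0.985, -0.173, -0.0], [-0.173, -0.985, 0.0], [-0.0, -0.0, -1.0]]
ft_force: [1.4, -0.9, -0.3]
grip_width: -0.002
```

```bash
python3 -c "
from h import *
st()
f=manip.grab_frame('scene')[:,:,::-1]
cv2.imwrite('pics/scene15.png',cv2.resize(f[120:210,165:255],None,fx=6,fy=6,interpolation=cv2.INTER_CUBIC))
"
```

```text
t 19.7 uvz 92.35414211569564 -0.13590535286651925 167.19547793453455 F [ 1.4 -0.9 -0.3] grip -0.002
```

View pics/scene15.png

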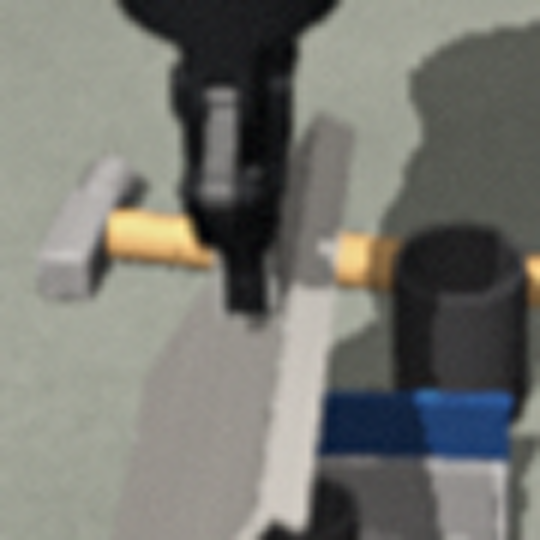

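Contact is made: the lid edge moved from (305,215) to (320,285), with the tip just inside the edge. I work out the arc from here.

```bash
python3 -c "
from h import *
f=lambda th,r: np.array([-r*np.cos(th)+6*np.sin(th), r*np.sin(th)+6*np.cos(th)])
b=f(1.03,137)
for th in np.arange(.98,-.03,-.05):
    r=137-8*(1.03-th); d=f(th,r)-b; print(round(th,2),'dx %.1f dz %.1f'%(d[0],-d[1]))
"
```

```text
0.98 dx -5.7 dz 3.8
0.93 dx -11.2 dz 7.8
0.88 dx -16.5 dz 12.0
0.83 dx -21.6 dz 16.6
0.78 dx -26.4 dz 21.3
0.73 dx -30.9 dz 26.3
0.68 dx -35.2 dz 31.5
0.63 dx -39.2 dz 36.9
0.58 dx -42.9 dz 42.4
0.53 dx -46.3 dz 48.1
0.48 dx -49.5 dz 54.0
0.43 dx -52.3 dz 60.0
0.38 dx -54.8 dz 66.1
0.33 dx -57.0 dz 72.3
0.28 dx -58.9 dz 78.6
0.23 dx -60.4 dz 84.9
0.18 dx -61.6 dz 91.3
0.13 dx -62.5 dz 97.8
0.08 dx -63.1 dz 104.2
0.03 dx -63.4 dz 110.7
-0.02 dx -63.3 dz 117.1
```

>>> move_arm([
  [1,[-3,0,2],[0,0,0]],
  [1,[-5.5,0,4],[0,0,0]],
  [1,[-8.5,0,6],[0,0,0]],
  [1,[-11,0,8],[0,0,0]],
  [1,[-14,0,10],[0,0,0]],
  [1,[-16.5,0,12],[0,0,0]],
])

```text
clock: 20.35
tool_pos: [631.6, 63.2, 154.9]
eef_rot: [[0.985, -0.173, -0.0], [-0.173, -0.985, 0.0], [-0.0, -0.0, -1.0]]
ft_force: [1.0, 0.9, 3.2]
grip_width: 0.001
```

```bash
python3 -c "
from h import *
st()
for c,r in ((668,392),(570,378)):
  X=onz('top',(150+c/5,125+r/5),45)-F; print('right tray front rim u,v',X@U,X@V)
for c,r in ((308,455),(310,358),(312,250)):
  X=onz('scene',(165+c/3.7,130+r/3.7),70 if r!=358 and r!=250 else 45)-F; print(X@U,X@V)
f=manip.grab_frame('scene')[:,:,::-1]
cv2.imwrite('pics/scene16.png',cv2.resize(f[120:290,145:315],None,fx=3.5,fy=3.5,interpolation=cv2.INTER_CUBIC))
"
```

```text
t 20.35 uvz 75.8180488823609 -0.14360425457492854 154.9422386540872 F [1.  0.9 3.2] grip 0.001
right tray front rim u,v 3.301400067044436 -102.27463953806003
right tray front rim u,v 1.1087738135845968 -45.88092889325435
-1.2279435962270437 113.52750701808567
0.05012184165035443 6.734183324639185
1.3562183483767967 -99.17014624553923
```

View pics/scene16.png

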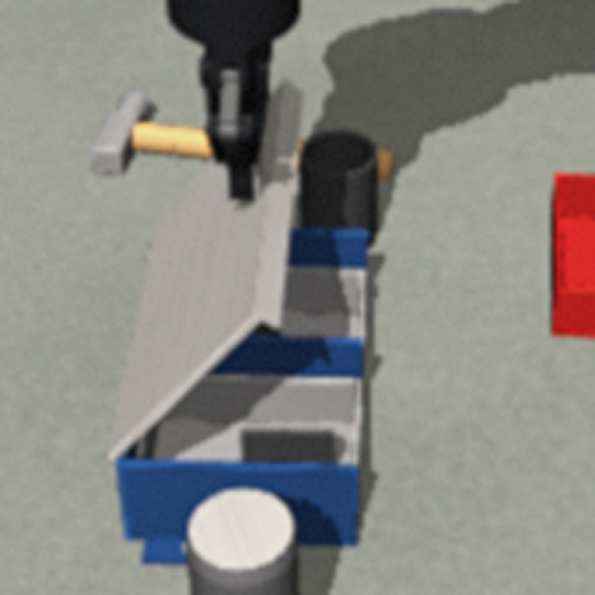

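The tray rims measure u = 0 to 3 mm, which is flush with the rack front, and the lid is following at about 0.85 rad. I continue along the arc.

>>> move_arm([
  [1,[-2.5,0,2],[0,0,0]],
  [1,[-5,0,4.5],[0,0,0]],
  [1,[-7.5,0,7],[0,0,0]],
  [1,[-10,0,9.5],[0,0,0]],
  [1,[-12,0,12],[0,0,0]],
  [1,[-14.5,0,14.5],[0,0,0]],
  [1,[-16.5,0,17],[0,0,0]],
  [1,[-18.5,0,19.5],[0,0,0]],
  [1,[-20.5,0,22],[0,0,0]],
  [1,[-22.5,0,25],[0,0,0]],
  [1,[-24.5,0,27.5],[0,0,0]],
  [1,[-26.5,0,30.5],[0,0,0]],
])

```text
clock: 21.6
tool_pos: [605.7, 67.7, 124.4]
eef_rot: [[0.985, -0.173, -0.0], [-0.173, -0.985, 0.0], [-0.0, -0.0, -1.0]]
ft_force: [0.7, 0.2, 4.4]
grip_width: 0.001
```

```bash
python3 -c "
from h import *
st()
f=manip.grab_frame('scene')[:,:,::-1]
cv2.imwrite('pics/scene17.png',cv2.resize(f[120:290,145:315],None,fx=3.5,fy=3.5,interpolation=cv2.INTER_CUBIC))
"
```

```text
t 21.6 uvz 49.438696655905154 -0.21243235180281483 124.36843463821444 F [0.7 0.2 4.4] grip 0.001
```

View pics/scene17.png

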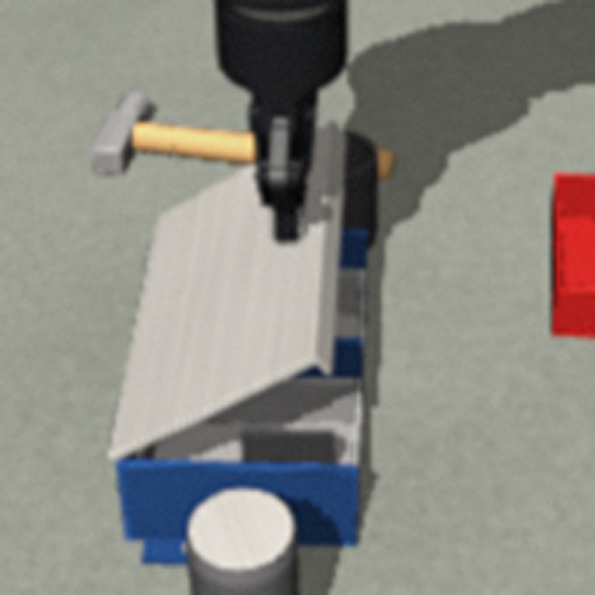

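The lid is moving smoothly at about 0.55 rad with 4.4 N of force.

>>> move_arm([
  [1,[-1.5,0,3],[0,0,0]],
  [1,[-3.5,0,6],[0,0,0]],
  [1,[-5,0,8.5],[0,0,0]],
  [1,[-6.5,0,11.5],[0,0,0]],
  [1,[-8,0,14.5],[0,0,0]],
  [1,[-9.5,0,17.5],[0,0,0]],
  [1,[-10.5,0,20.5],[0,0,0]],
  [1,[-12,0,23.5],[0,0,0]],
  [1,[-13,0,26.5],[0,0,0]],
  [1,[-14,0,30],[0,0,0]],
  [1,[-15,0,33],[0,0,0]],
  [1,[-16,0,36],[0,0,0]],
])

```text
clock: 22.85
tool_pos: [589.9, 70.4, 88.3]
eef_rot: [[0.985, -0.173, -0.0], [-0.173, -0.985, 0.0], [-0.0, -0.0, -1.0]]
ft_force: [-1.6, 0.5, 2.8]
grip_width: -0.0
```

>>> move_arm([
  [1,[-0.5,0,3],[0,0,0]],
  [1,[-1.5,0,6],[0,0,0]],
  [1,[-2,0,9],[0,0,0]],
  [1,[-2.5,0,12],[0,0,0]],
  [1,[-3,0,15],[0,0,0]],
  [1,[-3.5,0,18],[0,0,0]],
  [1,[-4,0,21],[0,0,0]],
  [1,[-4,0,23],[0,0,0]],
])

```text
clock: 23.65
tool_pos: [586.0, 71.2, 65.3]
eef_rot: [[0.985, -0.173, -0.0], [-0.173, -0.985, 0.0], [-0.0, -0.0, -1.0]]
ft_force: [-1.1, 0.0, 2.5]
grip_width: -0.004
```

```bash
python3 -c "
from h import *
st()
f=manip.grab_frame('scene')[:,:,::-1]
cv2.imwrite('pics/scene18.png',cv2.resize(f[120:290,145:315],None,fx=3.5,fy=3.5,interpolation=cv2.INTER_CUBIC))
"
```

```text
t 23.65 uvz 29.485002799715186 -0.23191491058957722 65.29072917935113 F [-1.1  0.   2.5] grip -0.004
```

View pics/scene18.png

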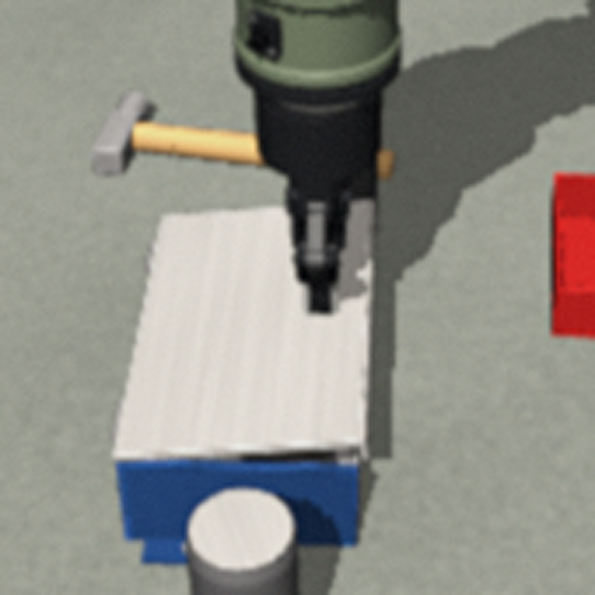

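Nearly shut, with a small gap at (340,455). I make the last few millimetres until the force rises.

>>> move_arm([
  [1,[0,0,2],[0,0,0]],
  [1,[0,0,4],[0,0,0]],
  [1,[0,0,6],[0,0,0]],
  [1,[0,0,8],[0,0,0]],
  [1,[0,0,8],[0,0,0]],
])

```text
clock: 24.2
tool_pos: [586.1, 71.1, 57.3]
eef_rot: [[0.985, -0.173, -0.0], [-0.173, -0.985, 0.0], [-0.0, 0.0, -1.0]]
ft_force: [0.5, 0.2, -0.1]
grip_width: -0.006
```

>>> move_arm([
  [1,[0,0,1],[0,0,0]],
  [1,[0,0,2],[0,0,0]],
  [1,[0,0,2],[0,0,0]],
])

```text
clock: 24.5
tool_pos: [586.1, 71.1, 55.5]
eef_rot: [[0.985, -0.173, -0.0], [-0.173, -0.985, 0.0], [-0.0, -0.0, -1.0]]
ft_force: [0.4, -1.1, 1.0]
grip_width: 0.002
```

>>> move_arm([
  [1,[0,0,1],[0,0,0]],
  [1,[0,0,2],[0,0,0]],
  [1,[0,0,2],[0,0,0]],
])

```text
clock: 24.8
tool_pos: [586.1, 71.1, 53.5]
eef_rot: [[0.985, -0.173, -0.0], [-0.173, -0.985, 0.0], [-0.0, -0.0, -1.0]]
ft_force: [-0.2, -0.2, -0.3]
grip_width: -0.002
```

>>> move_arm([
  [1,[0,0,1],[0,0,0]],
  [1,[0,0,2],[0,0,0]],
  [1,[0,0,2],[0,0,0]],
])

```text
clock: 25.1
tool_pos: [586.1, 71.1, 51.5]
eef_rot: [[0.985, -0.173, -0.0], [-0.173, -0.985, 0.0], [-0.0, -0.0, -1.0]]
ft_force: [0.8, -1.0, -0.3]
grip_width: 0.002
```

```bash
python3 -c "
from h import *
st()
f=manip.grab_frame('scene')[:,:,::-1]
cv2.imwrite('pics/scene19.png',cv2.resize(f[120:290,145:315],None,fx=3.5,fy=3.5,interpolation=cv2.INTER_CUBIC))
"
```

```text
t 25.1 uvz 29.634338678015567 -0.2343551807828979 51.473449170145074 F [ 0.8 -1.  -0.3] grip 0.002
```

View pics/scene19.png

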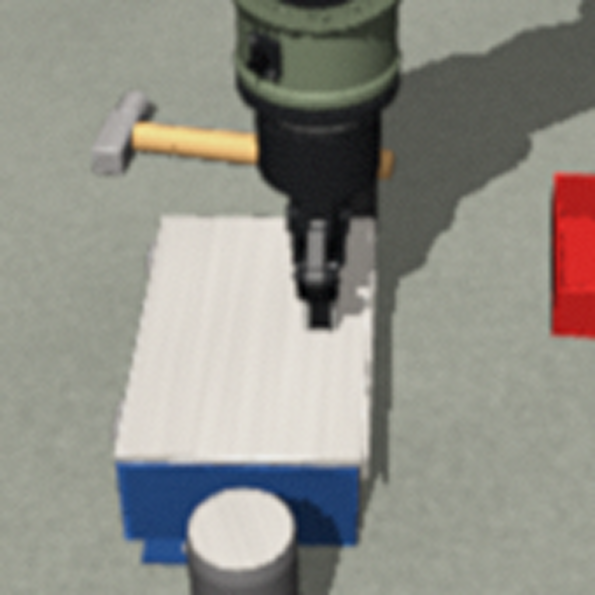

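The lid looks shut, but I have not seen a clear stop in the force yet. I press on lightly to confirm it.

>>> move_arm([
  [1,[0,0,1],[0,0,0]],
  [1,[0,0,2],[0,0,0]],
  [1,[0,0,2],[0,0,0]],
])

```text
clock: 25.45
tool_pos: [586.2, 71.1, 49.8]
eef_rot: [[0.985, -0.173, 0.0], [-0.173, -0.985, 0.0], [0.0, -0.0, -1.0]]
ft_force: [-1.0, 0.9, 6.4]
grip_width: -0.003
```

>>> move_arm([
  [1,[0,0,1],[0,0,0]],
  [1,[0,0,2],[0,0,0]],
  [1,[0,0,2],[0,0,0]],
])

```text
clock: 25.75
tool_pos: [586.4, 71.2, 49.5]
eef_rot: [[0.985, -0.173, 0.001], [-0.173, -0.985, 0.001], [0.001, -0.001, -1.0]]
ft_force: [-12.5, 0.9, 40.1]
grip_width: 0.0
```

>>> move_arm([
  [1,[0,0,1],[0,0,0]],
  [1,[0,0,1.5],[0,0,0]],
  [1,[0,0,1.5],[0,0,0]],
])

```text
clock: 26.05
tool_pos: [586.4, 71.2, 49.3]
eef_rot: [[0.985, -0.173, 0.002], [-0.173, -0.985, 0.001], [0.002, -0.001, -1.0]]
ft_force: [-19.6, 0.1, 66.4]
grip_width: -0.001
```

There is a hard stop at 49.5 mm (tip ≈ 78 mm, the shut height given). I lift off and retreat.

>>> move_arm([
  [1,[0,0,-5],[0,0,0]],
  [1,[0,0,-20],[0,0,0]],
  [1,[0,0,-60],[0,0,0]],
  [1,[0,0,-100],[0,0,0]],
  [1,[-40,0,-130],[0,0,0]],
  [1,[-80,0,-150],[0,0,0]],
  [1,[-100,40,-150],[0,0,0]],
  [1,[-100,80,-150],[0,0,0]],
  [1,[-100,120,-150],[0,0,0]],
  [1,[-100,160,-150],[0,0,0]],
  [1,[-100,200,-150],[0,0,0]],
  [1,[-100,200,-150],[0,0,0]],
])

```text
clock: 27.25
tool_pos: [452.1, -113.5, 196.4]
eef_rot: [[0.984, -0.179, 0.0], [-0.179, -0.984, -0.002], [0.001, 0.002, -1.0]]
ft_force: [0.9, 1.9, -0.9]
grip_width: -0.001
```

>>> move_arm([
  [1,[0,40,0],[0,0,0]],
  [1,[0,80,0],[0,0,0]],
  [1,[0,120,0],[0,0,0]],
  [1,[0,160,0],[0,0,0]],
  [1,[0,160,0],[0,0,0]],
])

```text
clock: 27.75
tool_pos: [423.9, -270.9, 196.1]
eef_rot: [[0.984, -0.179, -0.0], [-0.179, -0.984, -0.002], [0.0, 0.002, -1.0]]
ft_force: [0.9, 1.2, 0.9]
grip_width: 0.002
```

```bash
python3 -c "
from h import *
st()
f=manip.grab_frame('scene')[:,:,::-1]
cv2.imwrite('pics/scene20.png',cv2.resize(f[120:300,145:315],None,fx=3.3,fy=3.3,interpolation=cv2.INTER_CUBIC))
f=manip.grab_frame('top')[:,:,::-1]
cv2.imwrite('pics/top20.png',cv2.resize(f[125:235,150:310],None,fx=5,fy=5,interpolation=cv2.INTER_CUBIC))
"
```

```text
t 27.75 uvz -70.71584319833747 -365.211360855898 196.0852846329555 F [0.9 1.2 0.9] grip 0.002
```

View pics/scene20.png

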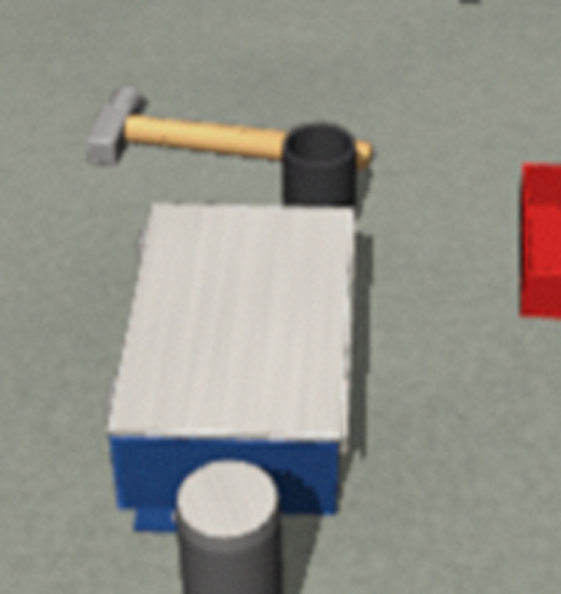

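View pics/top20.png

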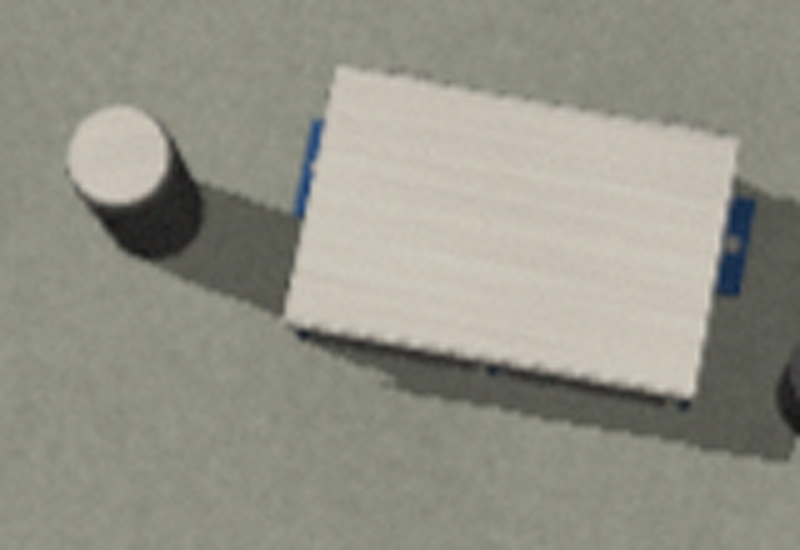

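The lid is flat at top-crop (510,235) and no tray shows in front of it. The can, the large pipe and the hammer are where they were. I hand the job in.

```bash
python3 -c "
from bench import manip
print(manip.close_job())"
```

```text
the job is handed in; nothing more can be done
None
```

I pushed both trays home, right then left, and only then pushed the lid shut along its arc. I handed the job in at about 28 s of the 58 s allowed. The interface gave no verdict.

**Trays:** Each was pushed with both fingertips until the force rose to 20–24 N at the back wall. Both stopped at matching depths, and their rims measured 0 to 3 mm from my measured rack front, about flush.

**Lid:** It took about 3 to 4 N most of the way. It then met a hard stop at about 78 mm, the given shut height. The last picture shows it flat.

**Coupons and bystanders:** The pipe and tee stood upright when last seen, before the lid covered them. I could not check them afterwards. The can, hammer and large pipe look unmoved.

**What disagreed:**
- **Fingertip height:** In the images the fingertips sat about 27 mm higher than the reported TCP. My first approach to the lid therefore passed just over its edge without touching. I backed off and came in lower. The same offset means the trays were pushed higher up than I planned, but they went in square.
- **Shut check:** To confirm the lid was shut I pressed it up to about 66 N. That is firmer than I meant, but below the 120 N wrist limit.

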